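Load the press slide and free its stuck carriage

ROBOT

A 7-joint arm with a two-finger parallel gripper is mounted at the origin on the work surface. World frame = base frame: x ahead of the robot, y to its left, z up, the work surface at z = 0. Lengths are in mm, angles in rad, forces in N, time in s.
With the tool pointing down it reaches from about 400 to 850 mm from the base axis. Payload 10.4 kg.
Tool frame: the origin (TCP) lies midway between the tips of the shut fingers; the grasp point (between the pads) lies 19 mm behind it; y points along the fingers, z is the direction in which the jaws open and shut, and the axes are right-handed (so a half turn about y gives the same grasp; the last joint's range is limited). The gripper opens to 85 mm and grips with 20 to 120 N. Pads are 22 mm wide; open, the fingers measure 114 mm over their backs; the gripper's body (76 mm by 85 mm) begins 54 mm behind the grasp point. The pads swing forward as they close: fully open they stand 13 mm farther back than shut.
Start: joints at [-1.333, 0.332, -0.065, 1.46, 0.022, 1.35, -0.088], TCP at [161.144, 603.89, 231.338] pointing down, gripper open.
Joint ranges: [-2.6, 2.6], [-0.5, 2.12], [-1.47, 1.34], [0.16, 2.42], [-1.27, 4.41], [0.06, 2.06], [-2.6, 2.6]. Speed limits (rad/s): [2.22, 2.22, 2.79, 2.79, 3.14, 3.14, 3.14].

INTERFACE

Orientations are given as a rotation vector (axis times angle).
In Python, from station import * gives the robot as it stands. The module is installed in compiled form; this text tells all that it offers.
- The arm moves only by the shell command python3 -m handwheel 'ROWS' [FORCE]. ROWS is text: rows parted by semicolons, each of 5 numbers parted by spaces: the finger opening in mm, from 0 to 85.4, then the shift along the tool's x, y, z in mm, then the turn about the tool's y in rad. In form: fingers dx dy dz roll; .... A call has 1 to 20 rows; each row is the pose to reach, as a shift and turn from the pose commanded when the call began, along the tool's axes at that moment; what a row does not reach only later rows make up. A row lasts 1/8 s, in which the tool goes at most 62.5 mm and 10.7 degrees, less where a joint would pass 70% of its speed; a pose out of reach is approached as far as the arm can. A call with a gripper value outside its range is refused whole. The fingers move at their own pace and stop on an object; FORCE is the grip in N (left out, the last holds). Time passes only in rows, so rows that repeat a pose let the fingers close. It gives the time, the measured TCP pose, the force and the opening at its end, in the units of the state.
- read_state(): the state, without advancing time (a new reading comes with each control period).
- capture(name): name is "side" or "top"; returns a dict with "color" (420x560x3 uint8, red, green, blue), "fx", "fy", "cx", "cy" (pixels), "view" (4x4, takes a point from world to camera coordinates). Camera axes: x right, y up, looking along -z (the intrinsics and any distortion apply to the point x, -y, -z); pixel columns grow to the right and rows downward; lengths in mm; the calibration is good to about 2 mm. A picture is of the moment at which its call begins. There is no depth.
- job_done(): hands the job in, once; it reports no verdict.
The state is a dict: "t": time; "qpos": joint angles; "dq": joint speeds; "tau": joint torques, N m; "tool_pos": TCP position; "tool_rot": TCP orientation; "ft_force": force on the tool from outside, world axes, zero at the start; "ft_torque": the same for the moment, N m; "finger_gap": opening from 0.0 (shut) to 1.0 (fully open).
Only numpy, scipy, OpenCV 4.12 (cv2) and the standard library are available. Lean on these libraries where they do the work, as an engineer would, in place of code of your own. Each camera call takes 0.05 s, during which the arm holds its last target.

TASK

Stand the tall steel bushing on the carriage of the press's feed slide, its bore over the short locating post. The carriage is stuck: push it by its upright tab until it breaks free, without letting it shoot forward, and run it into the guard until it rests firmly against the sprung stop hidden inside, never pressing that stop with more than 12 N. Leave the solid slug and the thin spacer where they are, and let go of everything at the end.

Things in the scene. Friction and masses are not known exactly. Their poses are not given: they have to be found in the camera images.
- bushing: Steel bushing, a tall ring standing on the bench among two look-alikes: 44 mm outer diameter, 24 mm through bore, 34 mm high, 0.22 kg. Origin at the centre of its underside, z up its axis.
- slug: Solid steel cylinder, 44 mm diameter, 34 mm high, no bore. Not to be moved. Origin at the centre of its underside.
- spacer: Thin steel ring, 44 mm diameter, 12 mm high, 24 mm bore. Not to be moved. Origin at the centre of its underside.
- press: Green bench press with a feed slide, fixed. Its +y axis is the feed direction, level, along the rail; z up; origin on the bench under the rail's middle line. Base plate 140 mm wide (x), y -200 to +220 mm, 16 mm high; two guide strips up to 28 mm. Press head and column: from y = 105 mm on, x within 35 mm, up to 190 mm high.
- carriage: Aluminium carriage, slides only along the press's +y; axes as the press's. Origin at bench height below its locating post. Plate 90 mm wide (x), y -115 to +50 mm, top 44 mm high. A hidden catch holds it: after up to 3 mm of play it takes 10 to 18 N (varies) over 12 mm to pass it; then it runs at about 3 N, 5 N at 30 mm/s, and stays (creeps under 1 mm/s) where left. Not above 0.25 m/s.
- nest (a point): Top of the carriage plate, 44 mm above the bench, on the axis of the steel locating post, which is 18 mm in diameter and stands 12 mm above this point. The bushing's underside belongs here.
- tab (a point): Middle of the outer face (facing the press's -y, away from the guard) of the upright steel push tab at the rear of the carriage. The tab is 50 mm wide (x), 12 mm thick (y), and reaches from 44 to 90 mm above the bench; this point is 70 mm above the bench. Push it towards the press's +y.
- guard (a point): Middle of the top edge of the mouth of the press's grey sheet-metal guard, 103 mm above the bench. From here the guard runs 200 mm along the press's +y, 126 mm wide, open only at the mouth. Inside, unseen, is an adjustable stop with a sprung buffer: about 1.5 N per mm, 10 mm of give, set anywhere from 80 to 140 mm of carriage travel.
Not all that is in view belongs to the job. What is shaped like the bushing but blue, orange or red is not meant.

How it is judged (in metres and radians):
On the way, in this order (a step that is already met when the one before it is completed fails the run):
1. the bushing stands over the post on the carriage, let go, with the carriage still stuck (distance between bushing and nest below 0.006 m and angle between bushing's own z axis and vertical below 0.08 rad and contact force between the fingers and bushing below 0.1 N and y of nest in the frame of press below -0.05 m), for 0.2 s.
2. the carriage is pushed against the stop inside the guard (contact force between carriage and buffer_face above 0.7 N and y of nest in the frame of press above 0.01 m), for 0.3 s.
At the end, for the whole second after the job is handed in: The carriage rests inside the guard, at rest, still bearing on the sprung stop (more than 0.5 N, which its friction and a light spring keep up after it is let go), with the bushing upright over the post, its underside within 6 mm of the nest point; slug and spacer not moved (contact force between carriage and buffer_face above 0.5 N and y of nest in the frame of press above 0.01 m and distance between bushing and nest below 0.006 m and angle between bushing's own z axis and vertical below 0.08 rad and linear speed of carriage below 0.005 m/s and linear speed of bushing below 0.01 m/s); the robot touches nothing.
It fails at once if the stop is pressed with more than 14 N (contact force between carriage and buffer_face above 14 N).
It fails at once if the carriage shoots forward faster than 0.25 m/s (linear speed of carriage above 0.25 m/s).
It fails at once if the slug or the spacer is moved by more than 20 mm (distance of any of slug, spacer from where it was at the start of the episode above 0.02 m).
It also fails if it takes over 69 s, if anything falls off the work surface, if the arm or the gripper's body presses on something with over 40 N, if the wrist force passes 120 N, or if a joint passes its speed limit or range.

## Working session

There is one attempt and no reset: what is moved stays moved. The work goes in short steps, Python scripts to look and compute and a shell command to move; the robot and the scene stay as the last step left them, time stands still between calls to the robot, and variables do not carry over. Pictures are saved under pics/ and viewed, and the job is handed in when it is done.

```bash
mkdir -p pics; cat > h.py <<'E'
from station import *
import numpy as np, cv2
from scipy.spatial.transform import Rotation as R
E
python3 - <<'E'
from h import *
s=read_state()
for k,v in s.items(): print(k,np.round(v,4))
print(R.from_rotvec(s['tool_rot']).as_matrix().round(3))
for n in ['side','top']:
    c=capture(n); cv2.imwrite(f'pics/{n}0.png',c['color'][:,:,::-1])
    print(n,{k:(np.round(v,4).tolist() if k!='color' else v.shape) for k,v in c.items()})
E
```

```text
t 0.0
qpos [-1.3326  0.3329 -0.0647  1.461   0.0216  1.3499 -0.0885]
dq [-0.0005  0.0001 -0.0009  0.0001 -0.0013  0.0003  0.0021]
tau [-7.00000e-04 -6.25456e+01  4.85000e-02 -3.91604e+01  1.61000e-02
  9.90000e-03 -0.00000e+00]
tool_pos [161.0555 603.5027 230.5158]
tool_rot [-1.5625  0.2048 -0.2046]
ft_force [ 0.3932  0.143  -0.0543]
ft_torque [0.0284 0.0161 0.0487]
finger_gap 1.0003
[[ 0.966 -0.     0.258]
 [-0.258 -0.001  0.966]
 [ 0.    -1.    -0.001]]
side {'color': (420, 560, 3), 'fx': 533.4459, 'fy': 533.4459, 'cx': 274.2363, 'cy': 216.757, 'view': [[0.7083, -0.7058, 0.0133, -459.9492], [0.3605, 0.3779, 0.8528, -218.6004], [-0.6069, -0.5992, 0.5221, -676.7769], [0.0, 0.0, 0.0, 1.0]]}
top {'color': (420, 560, 3), 'fx': 489.4471, 'fy': 489.4471, 'cx': 277.2731, 'cy': 221.7341, 'view': [[0.0161, -0.9994, 0.0295, -154.2909], [0.9855, 0.0208, 0.1683, -520.3088], [-0.1688, 0.0263, 0.9853, -984.0719], [0.0, 0.0, 0.0, 1.0]]}
```

View pics/side0.png

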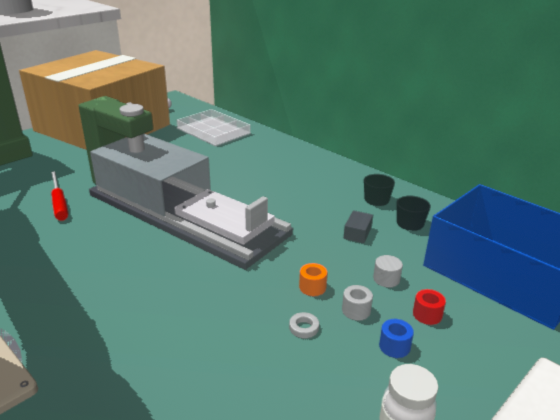

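View pics/top0.png

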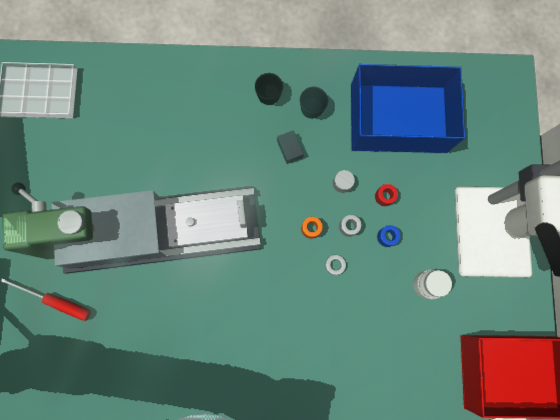

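```bash
python3 - <<'E'
import cv2
a=cv2.imread('pics/top0.png');b=cv2.imread('pics/side0.png')
def crop(im,x0,x1,y0,y1,k,n): cv2.imwrite(n,cv2.resize(im[y0:y1,x0:x1],None,fx=k,fy=k,interpolation=cv2.INTER_CUBIC))
crop(a,290,420,160,290,4,'pics/t_obj.png')
crop(b,280,460,240,370,4,'pics/s_obj.png')
crop(a,140,280,170,280,5,'pics/t_car.png')
crop(b,150,300,170,260,5,'pics/s_car.png')
E
```

```text
(no output)
```

View pics/t_obj.png

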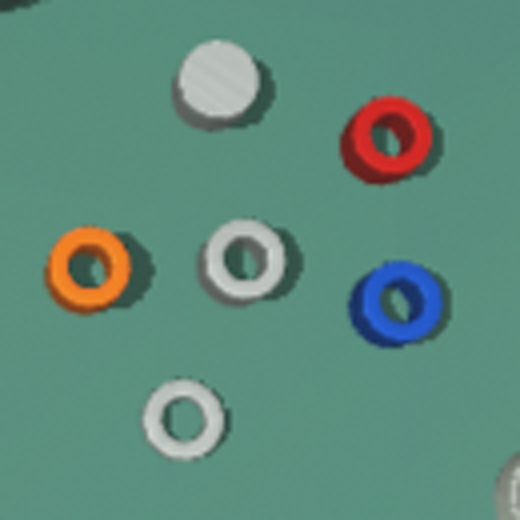

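View pics/s_obj.png

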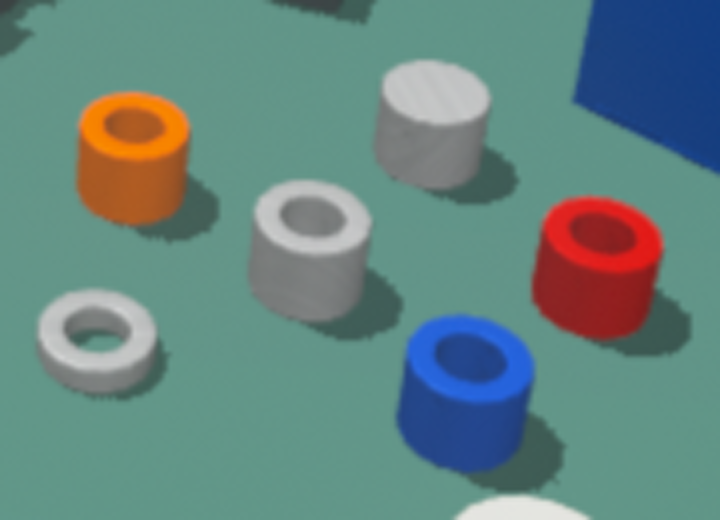

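View pics/t_car.png

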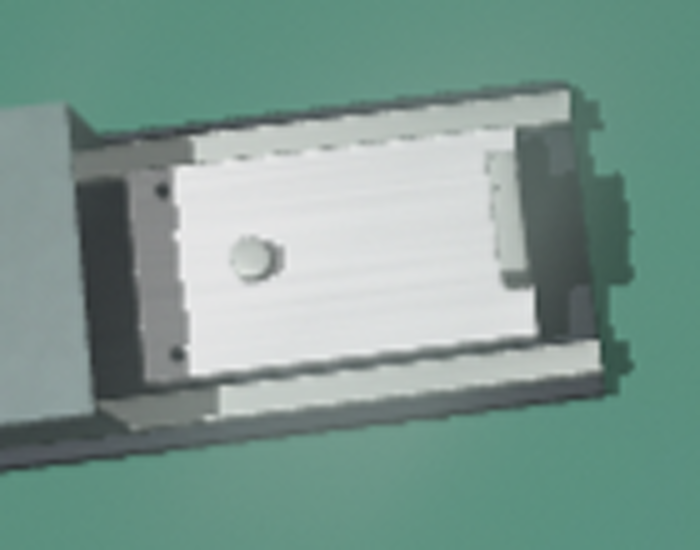

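View pics/s_car.png

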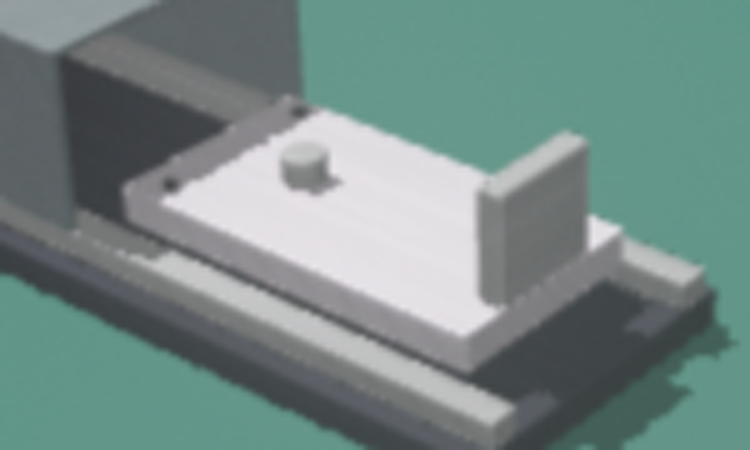

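```bash
cat >> h.py <<'E'
def proj(c,P):
    P=np.atleast_2d(P); V=c['view']; q=P@V[:3,:3].T+V[:3,3]
    return np.c_[c['cx']+c['fx']*q[:,0]/-q[:,2], c['cy']-c['fy']*q[:,1]/-q[:,2]]
def tri(obs,p0=(500,-100,30)):
    from scipy.optimize import least_squares
    f=lambda p:np.concatenate([proj(c,p)[0]-o for c,o in obs])
    r=least_squares(f,p0); return r.x,r.fun
def back(c,uv,z):
    V=np.array(c['view']);Rm=V[:3,:3];o=-Rm.T@V[:3,3]
    d=Rm.T@np.array([(uv[0]-c['cx'])/c['fx'],-(uv[1]-c['cy'])/c['fy'],-1]); return o+d*(z-o[2])/d[2]
E
cat > fit.py <<'E'
from h import *
from scipy.optimize import least_squares
T=capture('top');S=capture('side')
b,e=tri([(T,(350.6,224.4)),(S,(357.6,293.6))]); print('bush top',b,e, back(T,(350.6,224.4),34),back(S,(357.6,293.6),34))
t=lambda X,Y:(140+(X+.5)/5-.5,170+(Y+.5)/5-.5)
s=lambda X,Y:(150+(X+.5)/5-.5,170+(Y+.5)/5-.5)
# carriage pts
C=[(T,t(515,127),(45,-115,44)),(T,t(537,335),(-45,-115,44)),(T,t(127,178),(45,50,44)),(T,t(147,383),(-45,50,44)),(T,t(253,258),(0,0,56)),
(S,s(622,230),(45,-115,44)),(S,s(470,340),(-45,-115,44)),(S,s(125,190),(-45,50,44)),(S,s(305,150),(0,0,56))]
def f(p,L=C):
    c,sn=np.cos(p[2]),np.sin(p[2]); o=[]
    for cam,uv,q in L: o.append(proj(cam,(p[0]+c*q[0]-sn*q[1],p[1]+sn*q[0]+c*q[1],q[2]))[0]-uv)
    return np.concatenate(o)
r=least_squares(f,[500,150,0]); print('carriage',r.x); print(r.fun.reshape(-1,2).round(2).tolist())
p=r.x
for cam,uv in [(T,t(514,150)),(T,t(527,270)),(S,s(503,190)),(S,s(588,142))]:
    w=back(cam,uv,90)[:2]-p[:2]; c,sn=np.cos(p[2]),np.sin(p[2]); print('tab z90 in carriage',c*w[0]+sn*w[1],-sn*w[0]+c*w[1])
for uv in [t(67,103),t(95,412)]:
    w=back(T,uv,103)[:2]-p[:2]; print('guard',c*w[0]+sn*w[1],-sn*w[0]+c*w[1])
for uv,z in [(t(570,88),28),(t(603,395),16)]:
    w=back(T,uv,z)[:2]-p[:2]; print('base rear',c*w[0]+sn*w[1],-sn*w[0]+c*w[1])
for n,uv,z in [('slug',(344.6,180),34),('spacer',(336,265),12),('orange',(312.3,227),34),('blue',(390.5,235.5),34),('red',(388,194.5),34)]: print(n,back(T,uv,z).round(1))
E
python3 fit.py
```

```text
bush top [ 522.90360603 -302.01207848   34.77175391] [ 0.13245239 -0.13064949 -0.12702511  0.02470247] [ 522.74488693 -301.86353409   34.        ] [ 523.88511828 -301.58726482   34.        ]
carriage [5.18599272e+02 3.70934549e+01 1.49518923e-01]
[[-0.03, -0.3], [0.78, -0.3], [-0.23, -0.84], [-0.1, 0.24], [-0.34, 0.06], [0.77, 0.22], [-0.48, 0.13], [-0.66, -0.23], [-0.33, 0.82]]
tab z90 in carriage 24.308322674636372 -113.99481963939446
tab z90 in carriage -25.300067820586705 -113.19566671625245
tab z90 in carriage -20.008188977014672 -110.87697839065285
tab z90 in carriage 23.684129573811795 -113.62276456742751
guard 63.011952932415795 60.099764399067936
guard -61.73658542537284 60.583895222528454
base rear 62.21401594458065 -140.48289097664647
base rear -70.87289204071253 -137.76380948734516
slug [ 620.2 -289.7   34. ]
spacer [ 437.2 -273.4   12. ]
orange [ 515.4 -219.8   34. ]
blue [ 500.5 -387.3   34. ]
red [ 590.1 -383.9   34. ]
```

Candidates in the top view: grey tall ring (351,224), solid slug (345,180), thin spacer (336,265), and coloured rings in orange (312,227), blue (390,235) and red (388,194). In the crops, only (351,224) in top and (358,294) in side is grey, tall and has a bore, so that is the bushing, at about (523,-302). The nest is at about (518.6,37.1), yaw 0.15.

```bash
python3 -m handwheel '62 351 0 -272 1.4; 62 351 0 -272 1.4; 62 351 0 -272 1.4; 62 351 0 -272 1.4; 62 351 0 -272 1.4; 62 351 0 -272 1.4; 62 351 0 -272 1.4; 62 351 0 -272 1.4; 62 583 0 -781 2.73; 62 583 0 -781 2.73; 62 583 0 -781 2.73; 62 583 0 -781 2.73; 62 583 0 -781 2.73; 62 583 0 -781 2.73; 62 583 0 -781 2.73; 62 583 0 -781 2.73; 62 583 0 -781 2.73; 62 583 0 -781 2.73; 62 583 0 -781 2.73; 62 583 0 -781 2.73' 30
python3 - <<'E'
from h import *
s=read_state()
for k,v in s.items(): print(k,np.round(v,3))
print(R.from_rotvec(s['tool_rot']).as_matrix().round(3))
E
```

```text
t: 2.7
tool_pos: [523.6, -299.4, 231.4]
tool_rot: [-0.164, 2.143, -2.14]
ft_force: [0.7, 0.2, 0.0]
finger_gap: 0.724
t 2.7
qpos [-0.22   0.363  0.854  1.56  -0.28   1.346 -0.753]
dq [-0.007 -0.006  0.003  0.002 -0.001 -0.     0.003]
tau [ 8.9400e-01 -4.7715e+01  1.1744e+01 -3.7570e+01  5.6000e-02 -1.2000e-02
 -7.0000e-03]
tool_pos [ 523.579 -299.368  231.358]
tool_rot [-0.164  2.143 -2.14 ]
ft_force [0.723 0.159 0.048]
ft_torque [ 0.007 -0.048 -0.029]
finger_gap 0.724
[[-0.988  0.001  0.153]
 [-0.153  0.001 -0.988]
 [-0.001 -1.    -0.001]]
```

```bash
python3 -m handwheel '62 1 50 2.5 0; 62 1 100 2.5 0; 62 1 140 2.5 0; 62 1 160 2.5 0; 62 1 160 2.5 0'
python3 - <<'E'
from h import *
S=capture('side');T=capture('top')
a=S['color'][170:340,260:460,::-1];b=T['color'][130:300,250:450,::-1]
cv2.imwrite('pics/g1.png',np.hstack([cv2.resize(x,None,fx=2,fy=2,interpolation=2) for x in(a,b)]))
s=read_state();print(proj(S,s['tool_pos']),proj(T,s['tool_pos']))
E
```

```text
t: 3.32
tool_pos: [522.4, -302.7, 71.0]
tool_rot: [-0.164, 2.144, -2.142]
ft_force: [-0.5, 0.3, 0.0]
finger_gap: 0.724
[[361.1574898  273.63782809]] [[354.87850476 221.03680639]]
```

View pics/g1.png

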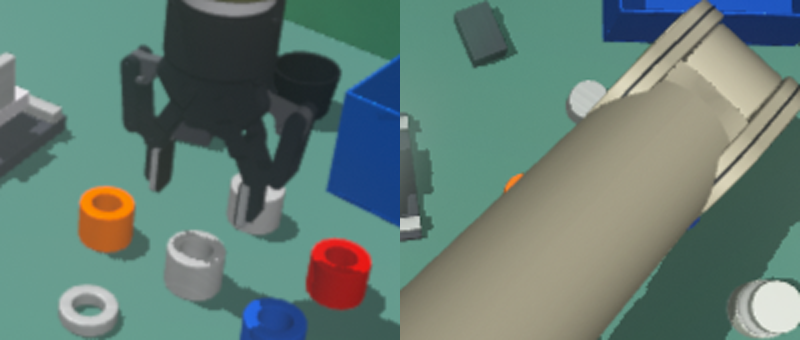

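The side view shows the open fingers straddling above the grey ring. Their tip midpoint is near px (359,271), which agrees with the projected TCP. I'll descend and grip.

```bash
python3 -m handwheel '62 0.5 40 0 0; 62 0.5 60 0 0; 62 0.5 67 0 0; 62 0.5 67 0 0; 40 0.5 67 0 0; 40 0.5 67 0 0; 40 0.5 67 0 0; 40 0.5 67 0 0; 40 0.5 67 0 0' 40
python3 - <<'E'
from h import *
S=capture('side')
a=S['color'][230:340,300:430,::-1]
cv2.imwrite('pics/g2.png',cv2.resize(a,None,fx=4,fy=4,interpolation=2))
E
```

```text
t: 4.55
tool_pos: [522.7, -304.0, 5.7]
tool_rot: [-0.16, 2.142, -2.143]
ft_force: [-1.8, 0.2, 5.5]
finger_gap: 0.504
```

View pics/g2.png

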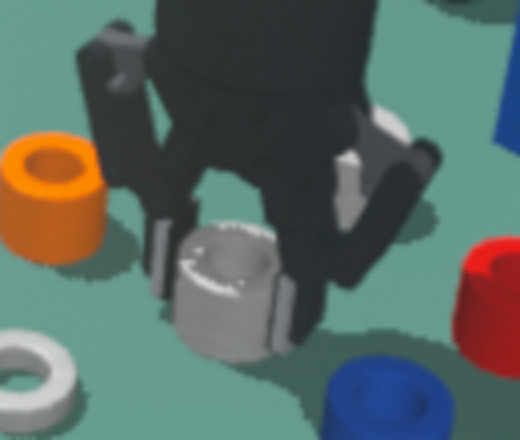

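The pads are about 43 mm apart on the grey ring. I'll lift a little and check.

```bash
python3 -m handwheel '38 0 0 0 0; 38 0 0 0 0; 38 0 -20 0 0; 38 0 -40 0 0; 38 0 -60 0 0; 38 0 -80 0 0; 38 0 -80 0 0' 40
python3 - <<'E'
from h import *
S=capture('side')
a=S['color'][190:340,280:440,::-1]
cv2.imwrite('pics/g3.png',cv2.resize(a,None,fx=4,fy=4,interpolation=2))
s=read_state();print(s['tool_pos'],s['ft_force'])
print(R.from_rotvec(s['tool_rot']).as_matrix().round(4))
E
```

```text
t: 5.48
tool_pos: [522.9, -304.2, 86.3]
tool_rot: [-0.159, 2.14, -2.143]
ft_force: [0.0, -1.2, -3.4]
finger_gap: 0.506
[ 522.35011031 -303.73538217   84.95955503] [ 0.67379941 -0.38737718 -2.73850196]
[[-9.886e-01  1.400e-03  1.504e-01]
 [-1.504e-01 -1.000e-04 -9.886e-01]
 [-1.300e-03 -1.000e+00  3.000e-04]]
```

View pics/g3.png

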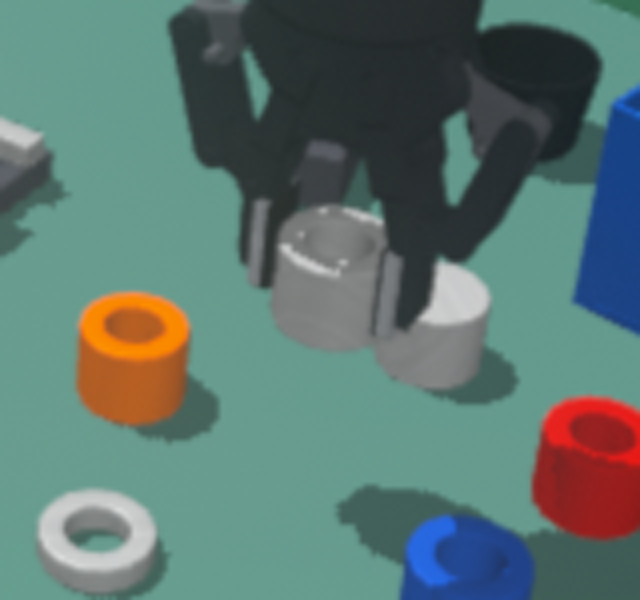

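```bash
python3 -m handwheel '38 0 -60 0 0; 38 0 -60 0 0; 38 -8 -60 -55 0; 38 -16 -60 -115 0; 38 -24 -60 -170 0; 38 -32 -60 -225 0; 38 -40 -60 -285 0; 38 -47.5 -60 -337.5 0; 38 -47.5 -60 -337.5 0; 38 -47.5 -30 -337.5 0; 38 -47.5 0 -337.5 0; 38 -47.5 0 -337.5 0; 38 -47.5 0 -337.5 0' 
python3 - <<'E'
from h import *
S=capture('side');T=capture('top')
a=S['color'][120:260,150:300,::-1]
cv2.imwrite('pics/p1.png',cv2.resize(a,None,fx=4,fy=4,interpolation=2))
b=T['color'][150:300,130:300,::-1]
cv2.imwrite('pics/p1t.png',cv2.resize(b,None,fx=4,fy=4,interpolation=2))
s=read_state();print(s['tool_pos'],s['ft_force'])
E
```

```text
t: 7.15
tool_pos: [518.5, 36.5, 84.8]
tool_rot: [-0.161, 2.143, -2.144]
ft_force: [-0.3, 0.0, -2.5]
finger_gap: 0.504
[518.91766466  36.91877984  85.33571361] [-0.2863887   0.59575709 -2.03360726]
```

View pics/p1.png

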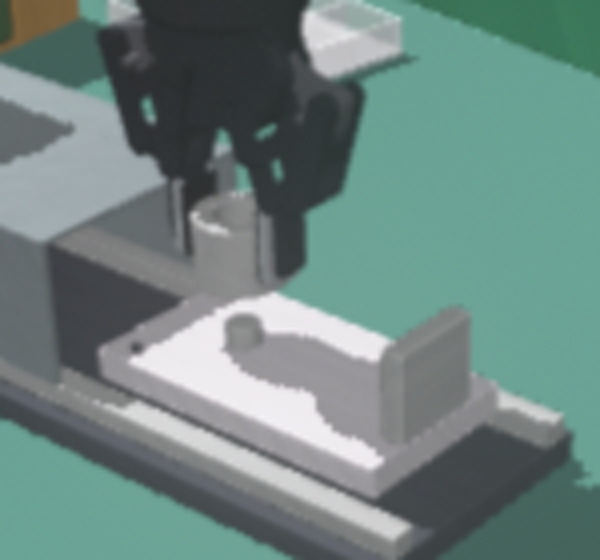

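View pics/p1t.png

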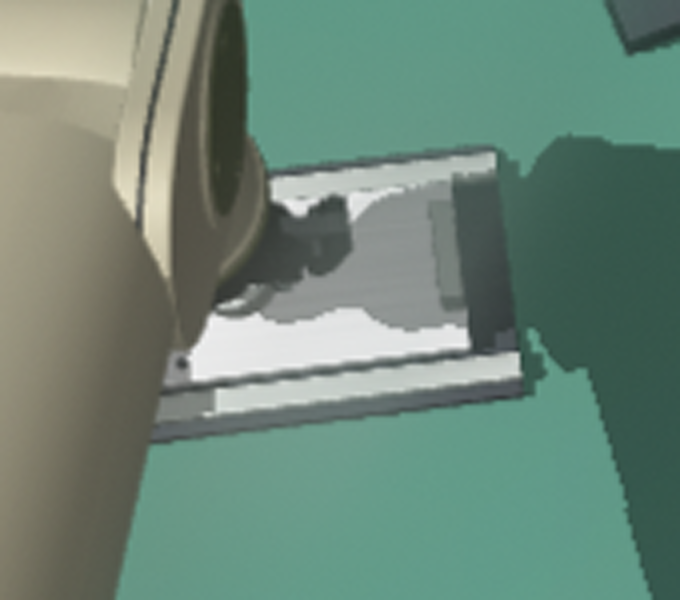

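```bash
cat > ov.py <<'E'
from h import *
import sys
def overlay(name,bx,by,bz,nx,ny,out):
    S=capture('side'); k=6; x0,y0=180,145
    im=cv2.resize(np.ascontiguousarray(S['color'][y0:245,x0:270,::-1]),None,fx=k,fy=k,interpolation=2)
    th=np.linspace(0,2*np.pi,80)
    def circ(x,y,z,r,col):
        p=proj(S,np.c_[x+r*np.cos(th),y+r*np.sin(th),th*0+z])
        q=((p-[x0,y0]+.5)*k-.5).round().astype(int); cv2.polylines(im,[q],True,col,1)
    circ(bx,by,bz,22,(0,0,255));circ(bx,by,bz+34,22,(0,0,255));circ(bx,by,bz+34,12,(0,0,255))
    circ(nx,ny,44,9,(0,160,0));circ(nx,ny,56,9,(0,160,0))
    cv2.imwrite(out,im)
E
python3 - <<'E'
from ov import *
overlay('side',518.9,36.9,80,518.6,37.1,'pics/ov1.png')
E
```

```text
(no output)
```

View pics/ov1.png

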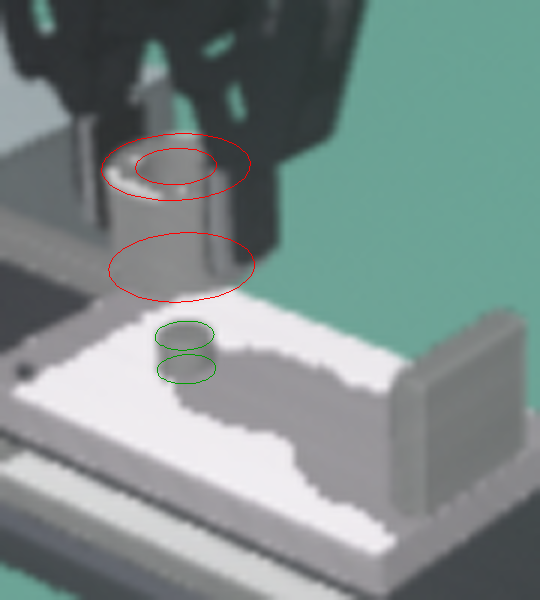

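Overlay agreement is about 1 mm: bushing rim near (178,166) and post near (186,350) in the crop, both close to prediction. I'll lower it.

```bash
python3 -m handwheel '38 0 15 0 0; 38 0 22 0 0; 38 0 26 0 0; 38 0 30 0 0; 38 0 30 0 0'
```

```text
t: 7.92
tool_pos: [518.1, 37.0, 54.1]
tool_rot: [-0.162, 2.143, -2.143]
ft_force: [-0.1, -0.1, -2.1]
finger_gap: 0.502
```

```bash
python3 -m handwheel '38 0 3 0 0; 38 0 4 0 0; 38 0 5 0 0; 38 0 5 0 0'
```

```text
t: 8.43
tool_pos: [518.2, 37.1, 49.6]
tool_rot: [-0.162, 2.144, -2.143]
ft_force: [-3.9, -0.2, 4.8]
finger_gap: 0.508
```

```bash
python3 -m handwheel '62 0 0 0 0; 62 0 0 0 0; 62 0 0 0 0; 62 0 0 0 0; 62 0 -40 0 0; 62 0 -90 0 0; 62 0 -100 0 0; 62 0 -100 0 0'
python3 - <<'E'
from ov import *
overlay('side',518.9,36.9,44,518.6,37.1,'pics/ov2.png')
E
```

```text
t: 9.43
tool_pos: [518.3, 37.8, 149.3]
tool_rot: [-0.162, 2.143, -2.141]
ft_force: [0.0, 0.3, -0.8]
finger_gap: 0.725
```

View pics/ov2.png

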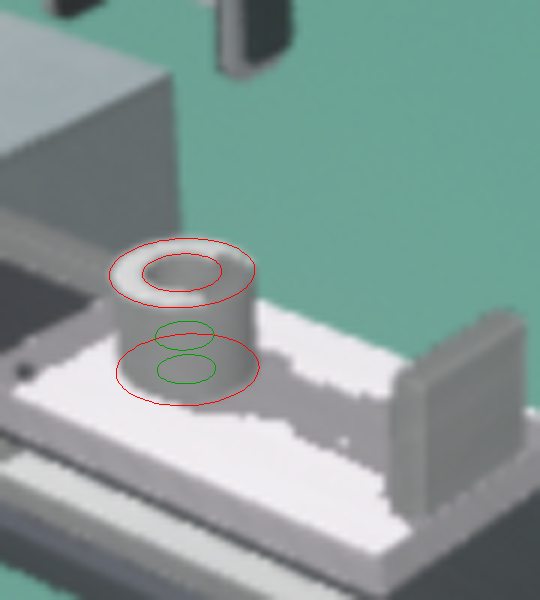

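The bushing stands over the post, with its rim matching the predicted seat at (182,272) in the crop. Next I straddle the tab, taking a light hold of it so the carriage can't run ahead of the hand.

```bash
python3 -m handwheel '45 0 0 40 0; 45 0 0 80 0; 45 0 0 110 0; 45 0 0 110 0; 45 0 0 110 0; 45 0 30 110 0; 45 0 50 110 0; 45 0 50 110 0'
python3 - <<'E'
from h import *
S=capture('side')
a=S['color'][130:270,160:310,::-1]
cv2.imwrite('pics/q1.png',cv2.resize(a,None,fx=4,fy=4,interpolation=2))
E
```

```text
t: 10.48
tool_pos: [533.5, -70.3, 97.7]
tool_rot: [-0.167, 2.144, -2.143]
ft_force: [0.6, -0.9, -0.5]
finger_gap: 0.527
```

View pics/q1.png

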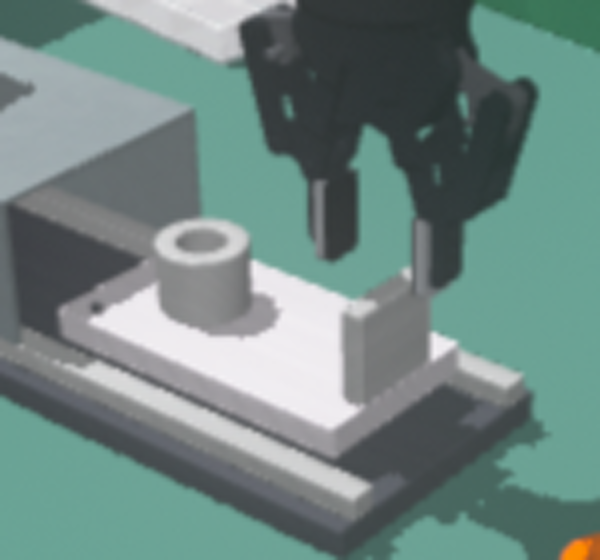

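The fingers stand on either side of the tab top at crop (385,290). I'll go down and close gently.

```bash
python3 -m handwheel '45 0 15 0 0; 45 0 30 0 0; 45 0 41 0 0; 45 0 41 0 0; 25 0 41 0 0; 25 0 41 0 0'
python3 - <<'E'
from h import *
S=capture('side')
a=S['color'][130:270,160:310,::-1]
cv2.imwrite('pics/q2.png',cv2.resize(a,None,fx=4,fy=4,interpolation=2))
E
```

```text
t: 11.28
tool_pos: [535.1, -71.7, 58.7]
tool_rot: [-0.161, 2.143, -2.143]
ft_force: [0.3, 0.4, -0.3]
finger_gap: 0.295
```

View pics/q2.png

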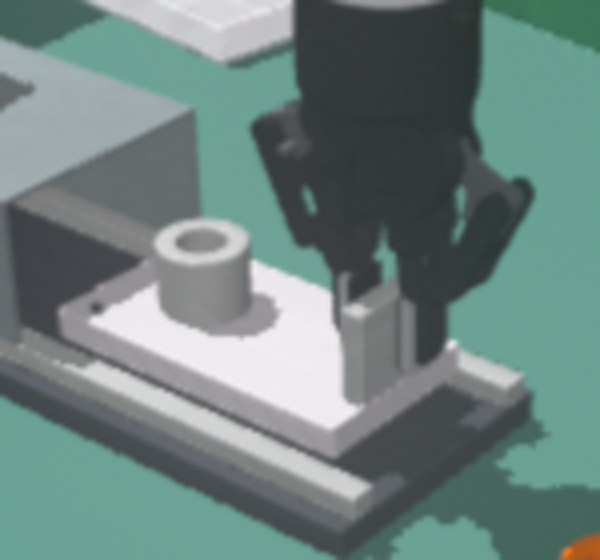

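```bash
python3 -m handwheel '18 0 0 0 0; 14 0 0 0 0; 11 0 0 0 0; 9 0 0 0 0; 9 0 0 0 0; 9 0 0 0 0' 40
```

```text
t: 12.08
tool_pos: [534.6, -69.5, 58.5]
tool_rot: [-0.164, 2.146, -2.139]
ft_force: [-3.5, 8.1, 6.3]
finger_gap: 0.137
```

```bash
python3 -m handwheel '9 0 0 -1 0; 9 0 0 -2 0; 9 0 0 -3 0; 9 0 0 -4 0'
```

```text
t: 12.58
tool_pos: [534.5, -68.8, 58.6]
tool_rot: [-0.16, 2.142, -2.144]
ft_force: [0.6, -3.2, 3.5]
finger_gap: 0.133
```

```bash
python3 -m handwheel '9 0 0 -0.7 0; 9 0 0 -1.4 0; 9 0 0 -2 0'
```

```text
t: 12.95
tool_pos: [534.2, -66.4, 58.5]
tool_rot: [-0.16, 2.142, -2.144]
ft_force: [1.6, -6.2, 3.6]
finger_gap: 0.134
```

```bash
python3 -m handwheel '9 0 0 -0.7 0; 9 0 0 -1.4 0; 9 0 0 -2 0'
```

```text
t: 13.32
tool_pos: [534.1, -65.9, 58.6]
tool_rot: [-0.159, 2.14, -2.146]
ft_force: [3.9, -11.2, 1.0]
finger_gap: 0.136
```

```bash
python3 -m handwheel '9 0 0 -0.7 0; 9 0 0 -1.4 0; 9 0 0 -2 0'
```

```text
t: 13.7
tool_pos: [534.1, -65.7, 58.6]
tool_rot: [-0.156, 2.138, -2.149]
ft_force: [5.9, -17.0, -2.4]
finger_gap: 0.131
```

```bash
python3 -m handwheel '9 0 0 -0.7 0; 9 0 0 -1.4 0; 9 0 0 -2 0'
```

```text
t: 14.08
tool_pos: [533.4, -61.3, 58.6]
tool_rot: [-0.159, 2.142, -2.145]
ft_force: [3.4, -5.2, 5.2]
finger_gap: 0.138
```

```bash
python3 -m handwheel '9 0 0 -0.7 0; 9 0 0 -1.4 0; 9 0 0 -2 0'
```

```text
t: 14.45
tool_pos: [533.0, -58.1, 58.5]
tool_rot: [-0.161, 2.143, -2.143]
ft_force: [1.7, -5.1, 6.5]
finger_gap: 0.135
```

```bash
python3 -m handwheel '9 0 0 -0.7 0; 9 0 0 -1.4 0; 9 0 0 -2 0'
```

```text
t: 14.82
tool_pos: [532.6, -55.6, 58.5]
tool_rot: [-0.161, 2.143, -2.142]
ft_force: [0.9, -2.5, 6.3]
finger_gap: 0.132
```

```bash
python3 -m handwheel '9 0 0 -2 0; 9 0 0 -4 0; 9 0 0 -6 0; 9 0 0 -8 0; 9 0 0 -10 0; 9 0 0 -12 0; 9 0 0 -14 0; 9 0 0 -16 0; 9 0 0 -18 0; 9 0 0 -20 0; 9 0 0 -22 0; 9 0 0 -24 0; 9 0 0 -26 0; 9 0 0 -28 0; 9 0 0 -30 0; 9 0 0 -32 0; 9 0 0 -34 0; 9 0 0 -36 0; 9 0 0 -38 0; 9 0 0 -40 0'
```

```text
t: 17.32
tool_pos: [526.9, -16.3, 58.6]
tool_rot: [-0.16, 2.142, -2.143]
ft_force: [3.7, -3.9, 3.7]
finger_gap: 0.137
```

```bash
python3 -m handwheel '9 0 0 -2 0; 9 0 0 -4 0; 9 0 0 -6 0; 9 0 0 -8 0; 9 0 0 -10 0; 9 0 0 -12 0; 9 0 0 -14 0; 9 0 0 -16 0; 9 0 0 -18 0; 9 0 0 -20 0'
python3 - <<'E'
from h import *
S=capture('side')
a=S['color'][90:270,100:310,::-1]
cv2.imwrite('pics/r1.png',cv2.resize(a,None,fx=3,fy=3,interpolation=2))
s=read_state();print(s['tool_pos'],s['ft_force'])
E
```

```text
t: 18.58
tool_pos: [524.1, 3.5, 58.6]
tool_rot: [-0.16, 2.142, -2.143]
ft_force: [4.3, -4.0, 2.5]
finger_gap: 0.132
[524.02682747   3.85215537  58.55264162] [ 5.08127292 -2.04870879  3.92310176]
```

View pics/r1.png

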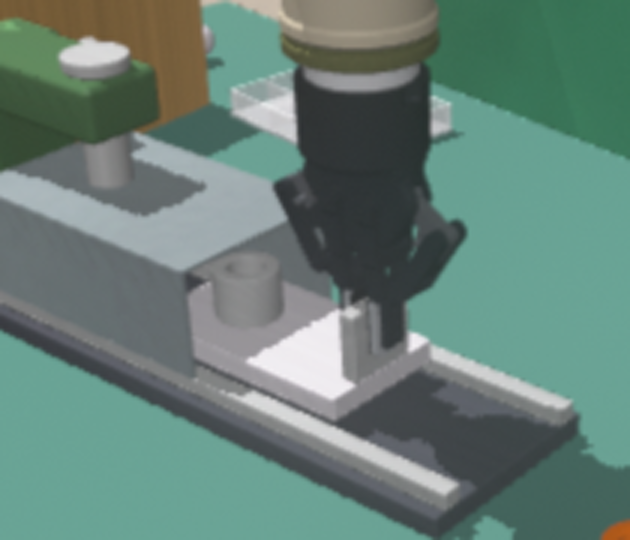

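The carriage is free with the bushing upright on it, now entering the guard mouth at crop (245,270). Travel is about 74 mm. From here I move slowly and watch the force.

```bash
python3 -m handwheel '9 0 0 -1 0; 9 0 0 -2 0; 9 0 0 -3 0; 9 0 0 -4 0; 9 0 0 -5 0; 9 0 0 -6 0'
```

```text
t: 19.38
tool_pos: [523.2, 9.6, 58.6]
tool_rot: [-0.16, 2.142, -2.142]
ft_force: [2.9, -3.2, 3.6]
finger_gap: 0.138
```

```bash
python3 -m handwheel '9 0 0 -1 0; 9 0 0 -2 0; 9 0 0 -3 0; 9 0 0 -4 0; 9 0 0 -5 0'
```

```text
t: 20.0
tool_pos: [522.5, 14.5, 58.6]
tool_rot: [-0.16, 2.142, -2.142]
ft_force: [4.1, -3.2, 3.2]
finger_gap: 0.134
```

```bash
python3 -m handwheel '9 0 0 -1 0; 9 0 0 -2 0; 9 0 0 -3 0; 9 0 0 -4 0'
```

```text
t: 20.5
tool_pos: [521.9, 18.5, 58.6]
tool_rot: [-0.16, 2.142, -2.142]
ft_force: [6.8, -2.4, 1.7]
finger_gap: 0.134
```

```bash
python3 -m handwheel '9 -0.3 0 -1 0; 9 -0.6 0 -2 0; 9 -1 0 -3 0; 9 -1 0 -4 0'
```

```text
t: 21.0
tool_pos: [521.4, 22.3, 58.5]
tool_rot: [-0.162, 2.143, -2.143]
ft_force: [0.8, -3.8, 8.0]
finger_gap: 0.135
```

```bash
python3 -m handwheel '9 0 0 -1 0; 9 0 0 -2 0; 9 0 0 -3 0; 9 0 0 -4 0; 9 0 0 -5 0'
```

```text
t: 21.62
tool_pos: [520.7, 27.2, 58.5]
tool_rot: [-0.162, 2.143, -2.143]
ft_force: [0.8, -3.1, 7.6]
finger_gap: 0.134
```

```bash
python3 -m handwheel '9 0 0 -1 0; 9 0 0 -2 0; 9 0 0 -3 0; 9 0 0 -4 0; 9 0 0 -5 0'
```

```text
t: 22.25
tool_pos: [519.9, 32.2, 58.5]
tool_rot: [-0.162, 2.143, -2.143]
ft_force: [2.3, -3.8, 8.1]
finger_gap: 0.135
```

```bash
python3 -m handwheel '9 0 0 -1 0; 9 0 0 -2 0; 9 0 0 -3 0; 9 0 0 -4 0; 9 0 0 -5 0'
```

```text
t: 22.88
tool_pos: [519.3, 37.2, 58.5]
tool_rot: [-0.162, 2.143, -2.143]
ft_force: [1.9, -3.6, 7.7]
finger_gap: 0.132
```

```bash
python3 -m handwheel '9 0 0 -1 0; 9 0 0 -2 0; 9 0 0 -3 0; 9 0 0 -4 0'
```

```text
t: 23.38
tool_pos: [518.6, 41.1, 58.5]
tool_rot: [-0.162, 2.143, -2.143]
ft_force: [2.0, -2.6, 7.5]
finger_gap: 0.136
```

```bash
python3 -m handwheel '9 0 0 -1 0; 9 0 0 -2 0; 9 0 0 -3 0'
```

```text
t: 23.75
tool_pos: [518.2, 44.1, 58.5]
tool_rot: [-0.162, 2.143, -2.143]
ft_force: [3.2, -4.0, 7.0]
finger_gap: 0.135
```

```bash
python3 -m handwheel '9 0 0 -1 0; 9 0 0 -2 0; 9 0 0 -3 0; 9 0 0 -4 0'
```

```text
t: 24.25
tool_pos: [517.7, 48.0, 58.6]
tool_rot: [-0.161, 2.143, -2.143]
ft_force: [-1.4, -3.1, 7.6]
finger_gap: 0.13
```

```bash
python3 -m handwheel '9 0 0 -1 0; 9 0 0 -2 0; 9 0 0 -3 0'
```

```text
t: 24.62
tool_pos: [517.2, 51.0, 58.5]
tool_rot: [-0.161, 2.143, -2.143]
ft_force: [3.0, -3.5, 7.4]
finger_gap: 0.134
```

```bash
python3 -m handwheel '9 0 0 -1 0; 9 0 0 -2 0; 9 0 0 -3 0; 9 0 0 -4 0'
```

```text
t: 25.12
tool_pos: [516.7, 54.8, 58.6]
tool_rot: [-0.161, 2.143, -2.143]
ft_force: [3.3, -4.8, 7.5]
finger_gap: 0.134
```

```bash
python3 -m handwheel '9 0 0 -1 0; 9 0 0 -2 0; 9 0 0 -3 0; 9 0 0 -3 0'
```

```text
t: 25.62
tool_pos: [516.3, 57.2, 58.6]
tool_rot: [-0.161, 2.142, -2.144]
ft_force: [2.6, -5.7, 6.8]
finger_gap: 0.134
```

```bash
python3 -m handwheel '9 0 0 -1 0; 9 0 0 -2 0; 9 0 0 -2 0'
```

```text
t: 26.0
tool_pos: [516.1, 58.5, 58.6]
tool_rot: [-0.16, 2.142, -2.145]
ft_force: [2.0, -7.6, 6.5]
finger_gap: 0.13
```

Stop contact: the force is rising about 1 N per commanded mm. I'll press slightly more and hold.

```bash
python3 -m handwheel '9 0 0 -1 0; 9 0 0 -1.5 0; 9 0 0 -1.5 0; 9 0 0 -1.5 0; 9 0 0 -1.5 0'
```

```text
t: 26.62
tool_pos: [515.9, 59.7, 58.5]
tool_rot: [-0.16, 2.142, -2.145]
ft_force: [3.9, -9.7, 6.1]
finger_gap: 0.131
```

```bash
python3 -m handwheel '32 0 0 0 0; 32 0 0 0 0; 32 0 0 0 0; 32 0 0 0 0'; python3 - <<'E'
from h import *
s=read_state();print(s['tool_pos'],s['ft_force'])
S=capture('side');a=S['color'][90:250,100:280,::-1]
cv2.imwrite('pics/e1.png',cv2.resize(a,None,fx=4,fy=4,interpolation=2))
E
```

```text
t: 27.12
tool_pos: [515.6, 57.8, 58.4]
tool_rot: [-0.159, 2.141, -2.148]
ft_force: [2.4, -17.4, 7.0]
finger_gap: 0.376
[515.64467201  57.80576611  58.44371361] [  2.38329965 -17.40663701   7.00928152]
```

View pics/e1.png

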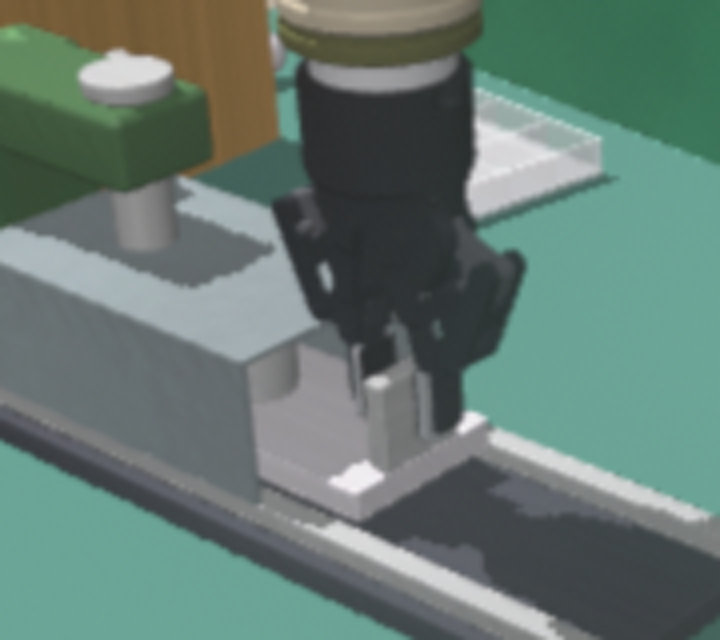

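Fy jumped to -17 N. The opened front finger's knuckle leans on the guard edge near crop (330,330); the carriage itself isn't loaded by it. I'll back off along the rail within the jaw clearance, then rise.

```bash
python3 -m handwheel '32 0 0 3 0; 32 0 0 6 0; 32 0 0 8 0; 32 0 0 8 0'
```

```text
t: 27.68
tool_pos: [516.1, 53.9, 57.9]
tool_rot: [-0.164, 2.144, -2.143]
ft_force: [-0.1, 0.6, -0.0]
finger_gap: 0.374
```

```bash
python3 -m handwheel '32 0 -30 0 0; 32 0 -80 0 0; 32 0 -110 0 0; 32 0 -110 60 0; 32 0 -140 120 0; 32 0 -160 180 0; 32 0 -160 200 0; 32 0 -160 200 0'; python3 - <<'E'
from h import *
s=read_state();print(s['tool_pos'],s['ft_force'])
S=capture('side');T=capture('top');a=S['color'][110:250,120:280,::-1];b=T['color'][160:300,100:260,::-1]
cv2.imwrite('pics/e2.png',cv2.resize(a,None,fx=4,fy=4,interpolation=2))
cv2.imwrite('pics/e2t.png',cv2.resize(b,None,fx=4,fy=4,interpolation=2))
E
```

```text
t: 28.68
tool_pos: [546.3, -146.2, 218.2]
tool_rot: [-0.159, 2.144, -2.146]
ft_force: [-0.3, 0.1, 0.0]
finger_gap: 0.376
[ 546.32105825 -146.24876795  218.19383596] [-0.29663133  0.0724519   0.00626191]
```

View pics/e2.png

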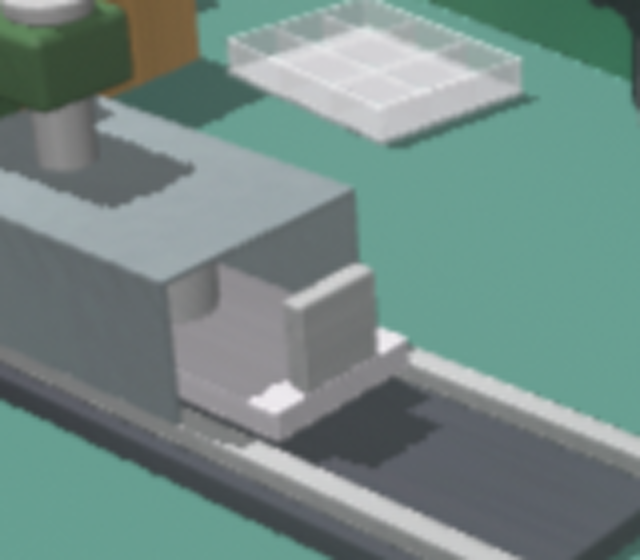

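View pics/e2t.png

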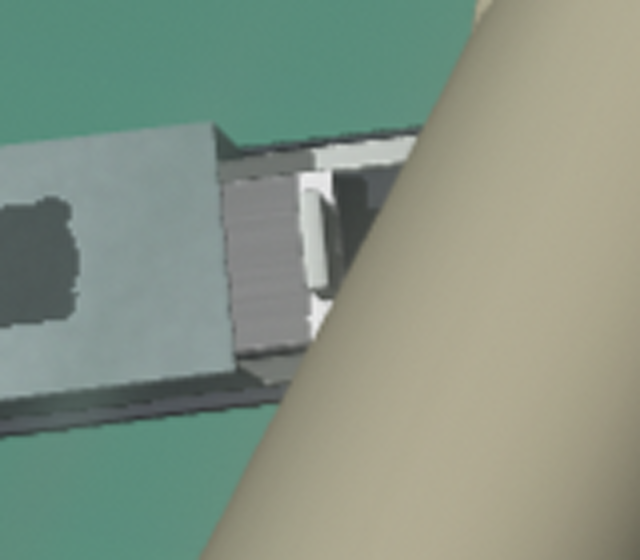

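```bash
python3 - <<'E'
from h import *
S=capture('side');T=capture('top')
s=lambda X,Y:(150+(X+.5)/5-.5,170+(Y+.5)/5-.5)
n=lambda X,Y:(120+(X+.5)/4-.5,110+(Y+.5)/4-.5)
for a,b in [(s(503,190),n(301,308)),(s(588,142),n(373,269))]:
    d=back(S,b,90)-back(S,a,90); print(d, d@[-.1495,.989,0])
t=lambda X,Y:(140+(X+.5)/5-.5,170+(Y+.5)/5-.5)
m=lambda X,Y:(100+(X+.5)/4-.5,160+(Y+.5)/4-.5)
for a,b in [(t(514,150),m(318,190)),(t(527,270),m(328,288))]:
    d=back(T,b,90)-back(T,a,90); print(d, d@[-.1495,.989,0])
E
```

```text
[-21.56319345 122.98902743   0.        ] 124.85984554933579
[-17.52408871 126.66752746   0.        ] 127.89403592477969
[-18.3450422  126.69838439   0.        ] 128.04728596950957
[-18.8920073  125.85861192   0.        ] 127.29852227530496
```

```bash
python3 - <<'E'
from h import *
S=capture('side');cv2.imwrite('pics/f.png',S['color'][:,:,::-1])
a=cv2.imread('pics/e2.png')
b=cv2.resize(S['color'][110:250,120:280,::-1],None,fx=4,fy=4,interpolation=2)
print('diff at tab',np.abs(a[250:440,160:410].astype(int)-b[250:440,160:410]).mean())
print(read_state()['t'],read_state()['ft_force'])
E
```

```text
diff at tab 0.360519298245614
28.925 [-0.17957497  0.42234145 -0.41392991]
```

View pics/f.png

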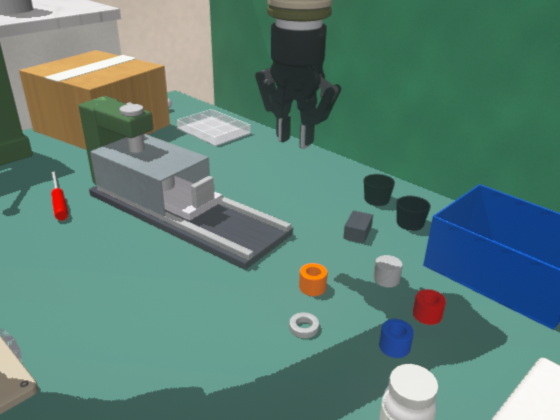

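Slug (388,271) and spacer (304,325) are where they started. The carriage is at rest in the guard and the arm is clear.

```bash
python3 -c "
from station import *
print(job_done())"
```

```text
the job is handed in; nothing more can be done
None
```

I stood the bushing over the locating post, pushed the carriage free by its tab, ran it onto the sprung stop and let go. The job is handed in, at about 29 s of the 69 s. No verdict was reported.

- **Bushing:** an enlarged side view showed it seated and upright on the nest after release. It was still upright at the guard mouth after the run-in. I could see only part of it in the last views because the guard hides the rest.
- **Breaking free:** I held the tab lightly between the fingers so the carriage could not run ahead of the hand. It let go after about 17 N, and the hand moved only a few millimetres in the next step. I had no direct reading of the carriage speed.
- **Stop:** the wrist force rose from about 3.5 N while running to 9.7 N. Allowing for sliding friction, I estimate the stop was pressed with 6 to 7 N at most.
- **After letting go:** pictures put carriage travel at 125–128 mm, most readings near 127, against stop contact at about 125 mm. That suggests roughly 3 N still bearing on the stop, but the margin is close to the measuring error and I could not read that force directly. Two pictures a fraction of a second apart showed no movement.
- **Slug and spacer:** both were at their starting pixels in the final side view.
- **What went wrong:** when I opened the fingers, the front one leaned on the guard edge with about 17 N for a moment, below the 40 N limit. I backed off within the jaw clearance until the force was zero, then lifted clear.

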